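# Wedge the culture flask with the spacer that fits

## Robot

A 6-joint arm with a two-finger parallel gripper is mounted at the origin on the work surface. World frame = base frame: x ahead of the robot, y to its left, z up, the work surface at z = 0. Lengths are in mm, angles in rad, forces in N, time in s.
With the tool pointing down it reaches from about 350 to 775 mm from the base axis. Payload 7.3 kg.
Tool frame: the origin (TCP) lies at the very end of the fingers, on their centre line; the grasp point (between the pads) lies 19 mm behind it (bot.tcp_to_grasp is the distance from the TCP to the grasp point, in mm); z points along the fingers, y is the direction in which the jaws open and shut (so a half turn about z gives the same grasp; the last joint's range is limited). The gripper opens to 92 mm and grips with 3 to 60 N. Pads are 19 mm wide; open, the fingers measure 130 mm over their backs; the gripper's body (75 mm by 190 mm) begins 47 mm behind the grasp point.
Start: joints at [0.994, 0.342, 1.524, -0, 1.275, -0.146], TCP at [219.227, 477.058, 226.741] pointing down, gripper open.
Joint ranges: [-2.53, 2.53], [-0.77, 2.02], [0.04, 2.7], [-1, 4.14], [0.28, 2.66], [-3.11, 3.11]. Speed limits (rad/s): [2.57, 2.57, 3.14, 3.14, 3.14, 3.14].

## Interface

Orientations are given as [roll, pitch, yaw] about the fixed x, y, z axes, in that order (R = Rz(yaw) Ry(pitch) Rx(roll)).
In Python, from plant import bot gives the robot as it stands. The module is installed in compiled form; this text tells all that it offers.
- The arm moves only by the tool carry_out, never from a script. Its argument "motion" is a list of rows, each a list of 5 numbers: the closure, from 0 (fully open) to 1 (shut), then the shift along the tool's x, y, z in mm, then the turn about the tool's z in degrees. In form: [[claw, dx, dy, dz, spin], ...]. A call has 1 to 10 rows; each row is the pose to reach, as a shift and turn from the pose measured when the call began, along the tool's axes at that moment; what a row does not reach only later rows make up. A row lasts 1/8 s, in which the tool goes at most 62.5 mm and 10.7 degrees, less where a joint would pass 70% of its speed; a pose out of reach is approached as far as the arm can. A call with a gripper value outside its range is refused whole. The fingers move at their own pace and stop on an object; the grip force is fixed at half the most. Time passes only in rows, so rows that repeat a pose let the fingers close. It gives the time, the measured TCP pose, the force and the opening at its end, in the units of the state.
- bot.get_obs(): the state, without advancing time (a new reading comes with each control period).
- bot.capture(name): name is "scene" or "top" or "wrist"; returns a dict with "color" (384x512x3 uint8, red, green, blue), "depth" (384x512 float32, mm along the optical axis (not along the pixel's ray), 0 where there is no reading), "K" (3x3 intrinsics, pixels), "camera_from_world" (4x4, takes a point from world to camera coordinates). Camera axes: x right, y down, z forward; pixel columns grow to the right and rows downward; lengths in mm; the calibration is good to about 2 mm. A picture is of the moment at which its call begins.
- bot.close_job(): hands the job in, once; it reports no verdict.
The state is a dict: "time": time; "joint_positions": joint angles; "dq": joint speeds; "tau": joint torques, N m; "tool_pos": TCP position; "tcp_rot": TCP orientation; "contact_force": force on the tool from outside, world axes, zero at the start; "moment": the same for the moment, N m; "grip_width": finger opening in mm.
Only numpy, scipy, OpenCV 4.12 (cv2) and the standard library are available. Lean on these libraries where they do the work, as an engineer would, in place of code of your own. Each camera call takes 0.05 s, during which the arm holds its last target.

## Task

The culture flask beside the sprung metal pad of the black carrier must not shift on the microscope. Find by trial which of the three aluminium spacers fits snugly upright between pad and flask, thick enough to push the pad back on its spring, and slide it gently, without forcing, right down onto the carrier plate near the middle of the pad's length, then let go. Leave the two spacers that are not used standing upright on the bench.

Things in the scene. Friction and masses are not known exactly. Their poses are not given: they have to be found in the camera images.
- carrier: Black plate fixed on the bench, 150 mm (x) by 240 mm (y), 8 mm thick; origin on its underside, 5 mm in x and 2.5 mm in y below the outline's centre; z up. Three bays side by side along y, each with a fixed clear flat flask, cap to +x, its +y side against a stop. The flasks' bodies span x -36 to +26 mm, tops 33 mm over the bench, upper long edges rounded (3 mm). Only the -y end bay has a sprung pad.
- gap_floor (a point): Point on the plate's top (8 mm over the bench) below pad_face: x -5, y -70 mm in the carrier's frame, axes as the carrier's. The gap runs from here (pad at rest) to +y up to the flask: 15.8, 18.8 or 21.8 mm wide, not known which, as the flasks differ in width by 3 mm steps and are mixed. One spacer (17, 20 or 23 mm) fits, pushing the pad back 1.2 mm; a thinner one is loose, a thicker one does not enter.
- pad_face (a point): Middle of the top edge of the sprung pad's face, which looks to the carrier's +y, towards the flask: 33.5 mm over the bench; with the pad at rest x -5, y -70 mm in the carrier's frame, axes as the carrier's. The pad is bare aluminium, 44 mm long in x, 10 mm thick, its top fully rounded (5 mm radius).
- pad (a joint): How far the sprung pad is pushed back towards the carrier's -y, in m: 0 at rest, hard stop at 0.0021. Its spring pushes with 3 N at rest and 6 N at the stop. About 0.0012 with the right spacer in place and let go; 0 with a loose one.
- spacer17_mid (a point): 17 mm spacer: upright aluminium block, 58 mm tall, 70 g. Foot (lower 30 mm) 30 mm in its x, 17 mm in its y (thickness), long lower edges rounded (6 mm); above it a grip tab 30 mm (x) by 14 mm (y), 28 mm high. Point: its centre, 29 mm above its underside; z up. Same turned half round. Grip across the 30 mm ends (along x), high on the tab, so that the fingers stay above flask and pad.
- spacer20_mid (a point): 20 mm spacer: upright aluminium block, 58 mm tall, 70 g. Foot (lower 30 mm) 30 mm in its x, 20 mm in its y (thickness), long lower edges rounded (6 mm); above it a grip tab 30 mm (x) by 14 mm (y), 28 mm high. Point: its centre, 29 mm above its underside; z up. Same turned half round. Grip across the 30 mm ends (along x), high on the tab, so that the fingers stay above flask and pad.
- spacer23_mid (a point): 23 mm spacer: upright aluminium block, 58 mm tall, 70 g. Foot (lower 30 mm) 30 mm in its x, 23 mm in its y (thickness), long lower edges rounded (6 mm); above it a grip tab 30 mm (x) by 14 mm (y), 28 mm high. Point: its centre, 29 mm above its underside; z up. Same turned half round. Grip across the 30 mm ends (along x), high on the tab, so that the fingers stay above flask and pad.

How it is judged:
By the outcome, as a careful person would: the job done as asked, in the order asked, and still so for the second after the job is handed in, with the robot touching nothing.
It also fails if it takes over 61 s, if anything falls off the work surface, if the arm or the gripper's body presses on something with over 40 N, if the wrist force passes 120 N, or if a joint passes its speed limit or range.

## Working session

There is one attempt and no reset: what is moved stays moved. The work goes in short steps, Python scripts to look and compute and a tool call to move; the robot and the scene stay as the last step left them, time stands still between calls to the robot, and variables do not carry over. Pictures are saved under pics/ and viewed, and the job is handed in when it is done.

Besides the shell and the picture viewer there is one more tool, called after "Call:" as name(argument=value, ...) on one line, values as JSON. carry_out: Moves the arm, as the interface text tells. Its arguments: {"type":"object","properties":{"motion":{"type":"array","items":{"type":"array","items":{"type":"number"}}}},"required":["motion"]}

```bash
mkdir -p pics; cat > h.py <<'E'
import numpy as np, cv2
from plant import bot
def cap(n,f=None):
    d=bot.capture(n)
    if f: cv2.imwrite(f'pics/{f}.png',cv2.cvtColor(d['color'],cv2.COLOR_RGB2BGR))
    np.savez(f'/tmp/{f or n}.npz',**d)
    return d
def ld(f): return dict(np.load(f'/tmp/{f}.npz'))
def ray(d,u,v,z):
    T=np.linalg.inv(d['camera_from_world']); r=T[:3,:3]@np.linalg.inv(d['K'])@[u,v,1]; o=T[:3,3]
    return o+r*(z-o[2])/r[2]
def proj(d,p):
    q=d['camera_from_world']@np.r_[p,1]; q=d['K']@q[:3]; return q[:2]/q[2]
def dep(d):
    "world xyz per pixel"
    D=d['depth'];v,u=np.mgrid[:384,:512]
    c=np.stack([u,v,np.ones_like(u)],-1)@np.linalg.inv(d['K']).T*D[...,None]
    T=np.linalg.inv(d['camera_from_world']); return c@T[:3,:3].T+T[:3,3]
E
python3 - <<'E'
from h import *
o=bot.get_obs(); print(o['time'],o['tool_pos'],o['tcp_rot'],o['grip_width'],bot.tcp_to_grasp)
for n in ['scene','top','wrist']:
    d=cap(n,n+'0'); T=np.linalg.inv(d['camera_from_world']);print(n,T[:3,3].round(),T[:3,2].round(2),T[:3,0].round(2),d['K'][0,0])
E
```

```text
0.0 [219.02623611 476.708472   226.06287492] [-3.14013698e+00 -2.13249832e-04  2.71077881e+00] 91.68272440638039 18.8
scene [795. 467. 533.] [-0.36 -0.68 -0.64] [-0.89  0.45  0.02] 447.2853344045489
top [489. -62. 760.] [ 0.05 -0.   -1.  ] [-0.01 -1.    0.  ] 364.5930364067479
wrist [148. 511. 384.] [ 0.27 -0.12 -0.96] [ 0.42  0.91 -0.  ] 344.79459749522755
```

View pics/top0.png

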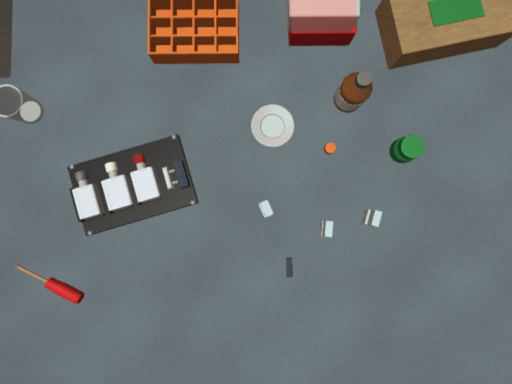

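View pics/scene0.png

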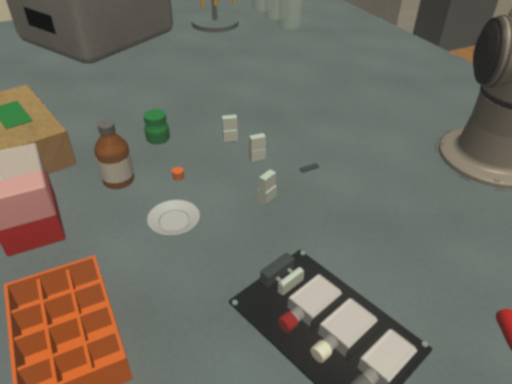

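View pics/wrist0.png

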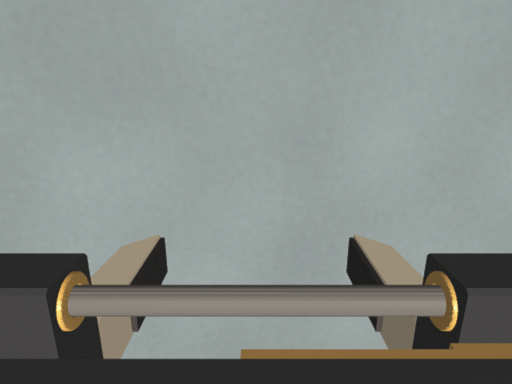

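The top view shows the carrier around (132,185), with its pad at about (173,177). The three spacers are at (266,209), (327,229) and (374,218). I'll zoom in on these.

```bash
python3 - <<'E'
from h import *
d=ld('top0');c=cv2.cvtColor(d['color'],cv2.COLOR_RGB2BGR)
a=cv2.resize(c[125:245,60:210],None,fx=5,fy=5,interpolation=cv2.INTER_CUBIC);cv2.imwrite('pics/a.png',a)
b=cv2.resize(c[190:250,250:390],None,fx=5.7,fy=5.7,interpolation=cv2.INTER_CUBIC)[:,:800];cv2.imwrite('pics/b.png',b)
W=dep(d)
print('floor',np.median(W[300:,200:400,2]))
# spacers: bright mask
m=(c.min(2)>135).astype(np.uint8); m[:190]=0;m[250:]=0;m[:,:250]=0;m[:,390:]=0
n,l,s,ce=cv2.connectedComponentsWithStats(m)
for i in range(1,n):
    if s[i,4]<15: continue
    z=W[...,2][l==i]; pts=np.argwhere(l==i)[:,::-1].astype(np.float32)
    print(i,s[i],ce[i].round(1),np.percentile(z,[5,50,95]).round(1),cv2.minAreaRect(pts), ray(d,*ce[i],58).round(1))
E
```

```text
floor 0.922697432156383
1 [258 200  15  18 171] [265.4 208.3] [ 0.7 57.9 60.8] ((265.6000061035156, 208.20004272460938), (16.099689483642578, 10.733125686645508), 63.43495178222656) [491.8 -80.4  58. ]
2 [365 209   6  16  46] [367.4 216.2] [28.8 30.6 33.5] ((367.29412841796875, 216.32354736328125), (2.66789174079895, 15.522278785705566), 14.03624439239502) [ 474.9 -276.4   58. ]
3 [371 210  12  17 132] [376.5 218. ] [ 1.6 58.6 60.4] ((376.5, 218.0), (7.981226921081543, 16.22557258605957), 15.255120277404785) [ 471.2 -293.9   58. ]
4 [321 220   2  16  18] [321.7 227.9] [23.3 30.8 33.3] ((321.5, 227.5), (15.0, 1.0), 90.0) [ 453.1 -188.1   58. ]
5 [325 221   9  17 130] [328.6 228.7] [ 0.8 58.6 60.7] ((329.0, 229.0), (16.0, 8.0), 90.0) [ 451.7 -201.4   58. ]
```

View pics/a.png

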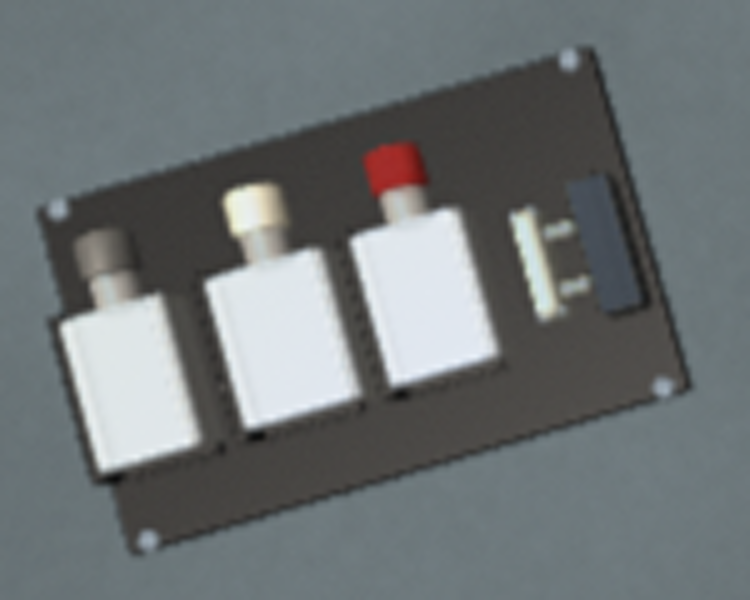

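View pics/b.png

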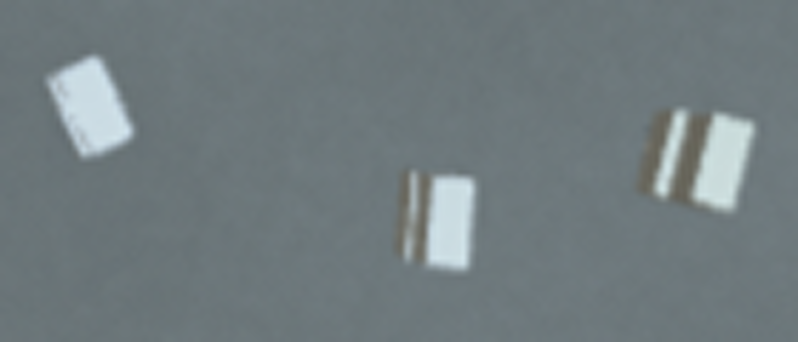

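```bash
python3 - <<'E'
from h import *
d=ld('top0');c=cv2.cvtColor(d['color'],cv2.COLOR_RGB2BGR)
hsv=cv2.cvtColor(c,cv2.COLOR_BGR2HSV)
roi=np.zeros(c.shape[:2],np.uint8);roi[128:240,62:205]=1
# bench is bluish-grey bright; carrier dark
m=((c.max(2)<85)|(c.min(2)>130)|(hsv[...,1]>120)).astype(np.uint8)*roi
m=cv2.morphologyEx(m,cv2.MORPH_CLOSE,np.ones((3,3)))
cs,_=cv2.findContours(m,cv2.RETR_EXTERNAL,cv2.CHAIN_APPROX_NONE);k=max(cs,key=cv2.contourArea)
P=np.array([ray(d,*p[0],8)[:2] for p in k],np.float32)
print(cv2.minAreaRect(P))
# corners from crop by eye
for u,v in [(595,45),(690,387),(130,553),(38,207)]:
    print(ray(d,60+(u-2)/5,125+(v-2)/5,8).round(1))
# spacers top corners by eye
E
```

```text
((542.9965209960938, 196.06088256835938), (150.14601135253906, 247.7060089111328), 16.067665100097656)
[648.9  97.3   8. ]
[506.2  57.9   8. ]
[440.2 287.5   8. ]
[583.1 327.7   8. ]
```

Call:
carry_out(motion=[[0,-55,-20,5,5],[0,-109,-40,10,14],[0,-163,-60,15,23],[0,-217,-80,20,32],[0,-271,-100,25,41],[0,-325,-120,30,49.5],[0,-380,-140,35,49.5],[0,-435,-161,40,49.5],[0,-435,-161,40,49.5],[0,-435,-161,40,49.5]])

```text
time: 1.4
tool_pos: [546.4, 149.0, 185.9]
tcp_rot: [-3.139, 0.0, 1.846]
contact_force: [0.4, -0.2, -0.1]
grip_width: 91.7
```

```bash
python3 - <<'E'
from h import *
o=bot.get_obs(); print(o['time'],o['tool_pos'],o['tcp_rot'],o['joint_positions'],o['contact_force'])
d=cap('wrist','w1');c=cv2.imread('pics/w1.png');print(np.linalg.inv(d['camera_from_world'])[:3,3])
print(proj(d,[554.7,120.1,8]),proj(d,[554.7,120.1,33.5]))
E
```

```text
1.4 [546.41946257 148.98823036 185.86565958] [-3.13935778e+00  9.51745271e-05  1.84621787e+00] [ 1.31120197e-01  4.52735651e-01  1.46897558e+00 -4.42176175e-04
  1.22207942e+00 -1.44149697e-01] [ 0.37763045 -0.24945826 -0.10917653]
[526.57818732 226.34395191 343.7827636 ]
[255.17680802 201.47365714] [255.03090113 209.78939879]
```

View pics/w1.png

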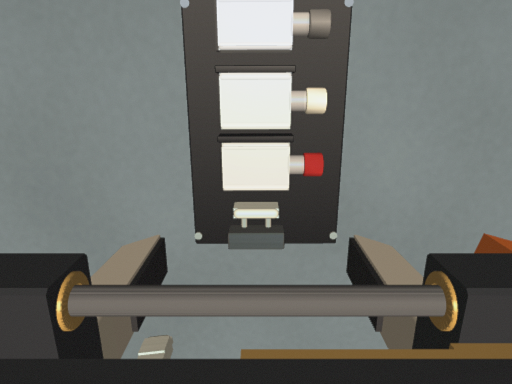

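```bash
python3 - <<'E'
from h import *
d=ld('w1');c=cv2.cvtColor(d['color'],cv2.COLOR_RGB2BGR)
cv2.imwrite('pics/w1z.png',cv2.resize(c[135:255,185:345],None,fx=5,fy=5,interpolation=cv2.INTER_CUBIC))
g=c.mean(2)
W=dep(d)
for v in range(180,225): print(v,g[v,240:270].mean().round(),W[v,240:270,2].mean().round(1),end=' | ')
E
```

```text
180 228.0 32.8 | 181 228.0 33.0 | 182 228.0 33.0 | 183 228.0 43.2 | 184 228.0 32.8 | 185 231.0 33.0 | 186 234.0 32.9 | 187 236.0 32.9 | 188 230.0 32.6 | 189 221.0 42.8 | 190 120.0 8.0 | 191 55.0 7.9 | 192 48.0 7.9 | 193 49.0 8.0 | 194 49.0 7.7 | 195 49.0 8.0 | 196 49.0 7.8 | 197 49.0 7.9 | 198 48.0 7.9 | 199 48.0 7.8 | 200 46.0 8.0 | 201 61.0 8.0 | 202 132.0 20.9 | 203 135.0 13.0 | 204 134.0 16.4 | 205 134.0 19.2 | 206 136.0 22.4 | 207 133.0 25.7 | 208 138.0 28.2 | 209 191.0 30.3 | 210 217.0 31.6 | 211 226.0 32.1 | 212 229.0 32.8 | 213 230.0 33.2 | 214 225.0 43.8 | 215 220.0 33.5 | 216 220.0 33.1 | 217 204.0 32.5 | 218 127.0 26.2 | 219 90.0 13.3 | 220 85.0 13.2 | 221 87.0 13.1 | 222 86.0 13.2 | 223 86.0 13.3 | 224 87.0 13.1 |
```

View pics/w1z.png

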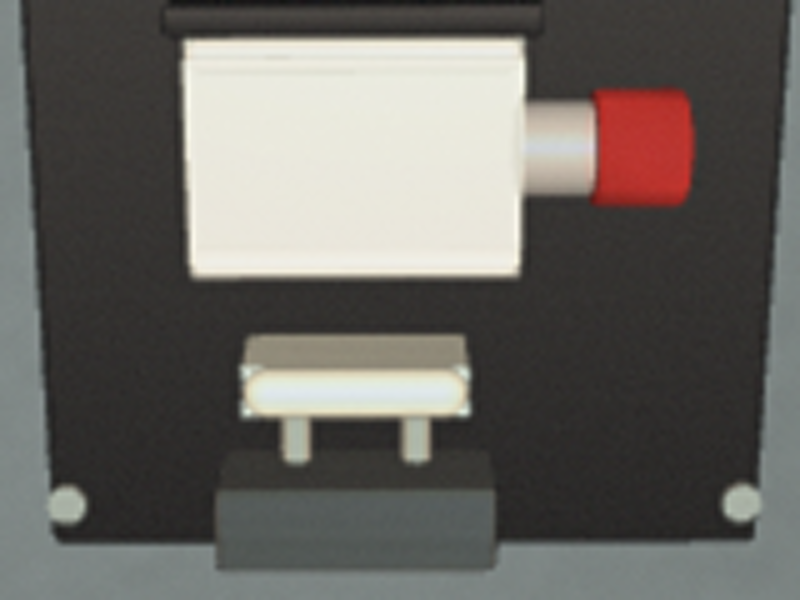

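```bash
python3 - <<'E'
from h import *
d=ld('w1')
# carrier frame from this image: rivets for yaw; use yaw 15.8, origin guess
a=np.radians(15.8);R=np.array([[np.cos(a),-np.sin(a)],[np.sin(a),np.cos(a)]])
C=np.array([544.6,192.6]);O=C-R@[5,2.5]
f=lambda u,v,z:(R.T@(ray(d,u,v,z)[:2]-O)).round(2)
cr=lambda u,v:(185+(u-2)/5,135+(v-2)/5)
print('flask edge',[f(u,189.9,30.8) for u in (230,255,280)])
W=dep(d)
pf=[(R.T@(W[v,u,:2]-O)) for v in range(203,208) for u in range(238,272)];print('padface depth',np.median(pf,0))
print('padface top z28.5',[f(u,208.3,28.5) for u in (240,255,270)])
for z in (9,10,12): print('pad bottom',z,f(255,201.4,z))
print('pad rear silhouette',f(255,217.6,29))
print('pad ends',f(*cr(243,350),20),f(*cr(469,350),20),' flask ends',f(*cr(190,250),32),f(*cr(521,250),32))
print('plate end',[f(*cr(u,541),8) for u in (60,200,520,755)])
print('rivets',[ray(d,*cr(u,v),8).round(1) for u,v in ((67,505),(742,503))],[f(*cr(u,v),8) for u,v in ((67,505),(742,503))])
E
```

```text
flask edge [array([-28.69, -51.07]), array([ -5.06, -51.04]), array([ 18.57, -51.01])]
padface depth [ -5.62167674 -69.96446627]
padface top z28.5 [array([-19.6 , -70.27]), array([ -5.08, -70.25]), array([  9.44, -70.23])]
pad bottom 9 [ -5.2 -69.6]
pad bottom 10 [ -5.19 -69.28]
pad bottom 12 [ -5.18 -68.62]
pad rear silhouette [ -5.08 -79.67]
pad ends [-26.73 -69.37] [ 18.05 -69.31]  flask ends [-35.42 -45.56] [ 26.62 -45.48]
plate end [array([ -67.39, -116.37]), array([ -37.58, -116.33]), array([  30.52, -116.22]), array([  80.5 , -116.13])]
rivets [array([506.9,  67. ,   8. ]), array([643.9, 106.5,   8. ])] [array([ -65.49, -108.05]), array([  77.16, -107.37])]
```

Call:
carry_out(motion=[[0,-51,-26,-6,0],[0,-102,-53,-12,0],[0,-153,-79,-19,0],[0,-204,-106,-25,0],[0,-255,-132,-31,0],[0,-306,-159,-38,0],[0,-357,-185,-44,0],[0,-357,-185,-44,0],[0,-357,-185,-44,0]])

```text
time: 2.58
tool_pos: [465.9, -242.7, 230.6]
tcp_rot: [-3.14, -0.001, 1.849]
contact_force: [-0.1, 0.1, -0.4]
grip_width: 91.4
```

```bash
python3 - <<'E'
from h import *
o=bot.get_obs(); print(o['time'],o['tool_pos'],o['tcp_rot'],o['contact_force'])
d=cap('wrist','w2');print(np.linalg.inv(d['camera_from_world'])[:3,3])
print([proj(d,p) for p in ([491.8,-80.4,58],[451.7,-201.4,58],[471.2,-293.9,58])])
E
```

```text
2.575 [ 465.8817189  -242.73421354  230.62715731] [-3.13999082e+00 -5.19421062e-04  1.84854433e+00] [-0.13187094  0.06466616 -0.39163747]
[ 445.79628201 -165.54809788  388.59015137]
[array([335.8722055 ,   5.02147261]), array([252.4674706 , 129.34378607]), array([246.24894054, 222.22524787])]
```

View pics/w2.png

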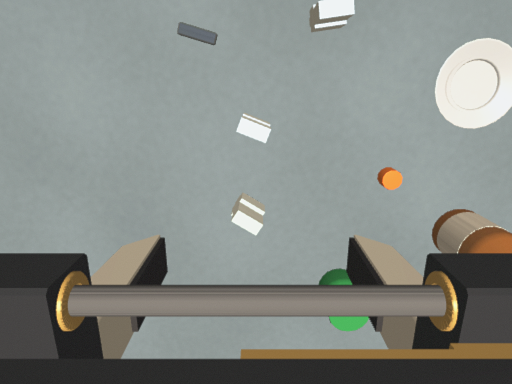

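```bash
python3 - <<'E'
from h import *
d=ld('w2');c=cv2.cvtColor(d['color'],cv2.COLOR_RGB2BGR)
A=cv2.resize(c[0:40,300:370],None,fx=7,fy=7,interpolation=cv2.INTER_CUBIC)
B=cv2.resize(c[105:150,225:285],None,fx=7,fy=7,interpolation=cv2.INTER_CUBIC)
C=cv2.resize(c[185:240,220:280],None,fx=7,fy=7,interpolation=cv2.INTER_CUBIC)
o=np.zeros((600,800,3),np.uint8)
o[:200,:350]=cv2.resize(A,(350,200)) 
o[205:205+270,:360]=cv2.resize(B,(360,270));o[:330,400:760]=cv2.resize(C,(360,330))
cv2.imwrite('pics/w2z.png',o)
E
```

```text
(no output)
```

View pics/w2z.png

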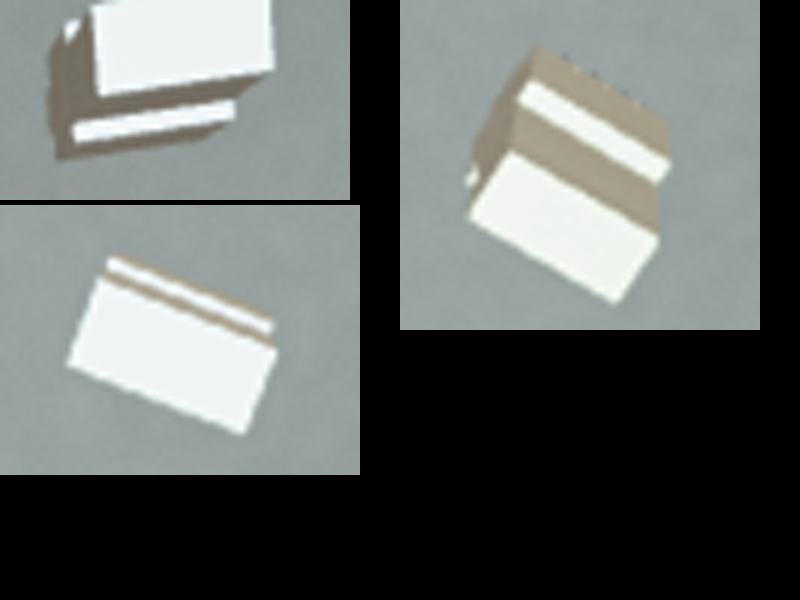

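```bash
python3 - <<'E'
from h import *
def go(fn,specs):
    d=ld(fn);g=d['color'].astype(float).mean(2)
    for n,(ox,oy,s,pts) in specs.items():
        # 4 ledge corner: sample along perpendicular profiles between end a and b (midline), integrate soft brightness
        a,b=[np.array([ox+(x-s/2)/s,oy+(y-s/2)/s]) for x,y in pts]
        t=(b-a)/np.linalg.norm(b-a);nrm=np.array([-t[1],t[0]])
        q=np.arange(-8,8.01,.1);P=[]
        for f in np.linspace(.2,.8,25):
            m=a+f*(b-a);xy=m+q[:,None]*nrm
            P.append(cv2.remap(g.astype(np.float32),xy[:,0].astype(np.float32)[None],xy[:,1].astype(np.float32)[None],cv2.INTER_LINEAR)[0])
        P=np.mean(P,0);c=len(q)//2
        print(n,P[::5].round().astype(int))
        pk=P[c-10:c+11].max()
        i=c-10+P[c-10:c+11].argmax()
        # minima each side
        l=i-40+P[i-40:i].argmin();r=i+P[i:i+40].argmin();l=max(l,0)
        hl=(pk+P[l])/2;hr=(pk+P[r])/2
        x1=q[i-np.argmax(P[:i+1][::-1]<hl)];x2=q[i+np.argmax(P[i:]<hr)]
        m=(a+b)/2
        w=np.linalg.norm(ray(d,*(m+x1*nrm),30)-ray(d,*(m+x2*nrm),30))
        print('  FWHM',x2-x1,'mm',w)
go('w2',{'A':(300,0,5,[(75,132),(235,110)]),'B':(225,105,6,[(108,265-205),(272,325-205)]),'C':(220,185,6,[(525-400,92),(663-400,170)])})
E
```

```text
A [245 241 219 177 138 116 108 107 107 107 112 131 171 214 239 245 245 246
 242 220 178 139 117 108 108 113 124 138 148 151 152 152 152]
  FWHM 4.099999999999985 mm 3.5551005448325532
B [158 158 158 158 158 158 157 157 157 157 157 157 160 171 196 224 239 233
 209 182 169 175 199 227 241 244 244 243 243 243 243 243 243]
  FWHM 2.0999999999999925 mm 2.1021306429969533
C [155 156 156 155 154 154 154 155 154 154 159 176 205 230 241 243 243 243
 243 236 216 188 165 156 154 154 154 154 155 156 156 156 154]
  FWHM 4.499999999999984 mm 5.167579873978684
```

Call:
carry_out(motion=[[0,57,23,15,0],[0,113,46,30,0],[0,170,69,45,0],[0,170,69,45,0],[0,170,69,45,0],[0,170,69,45,0]])

```text
time: 3.38
tool_pos: [485.8, -60.6, 186.0]
tcp_rot: [-3.141, 0.0, 1.849]
contact_force: [0.4, -0.4, 0.1]
grip_width: 91.6
```

```bash
python3 - <<'E'
from h import *
o=bot.get_obs(); print(o['time'],o['tool_pos'],o['tcp_rot'],o['contact_force'],o['joint_positions'][5])
d=cap('wrist','w3');c=cv2.cvtColor(d['color'],cv2.COLOR_RGB2BGR);W=dep(d)
u,v=proj(d,[491.8,-80.4,58]);print(u,v)
u,v=int(u),int(v)
cv2.imwrite('pics/w3z.png',cv2.resize(c[v-50:v+50,u-60:u+60],None,fx=6,fy=6,interpolation=cv2.INTER_CUBIC))
m=((c.min(2)>190)&(abs(W[...,2]-58)<9)).astype(np.uint8)
n,l,s,ce=cv2.connectedComponentsWithStats(m)
for i in range(1,n):
    if s[i,4]<80: continue
    k=cv2.findContours((l==i).astype(np.uint8),cv2.RETR_EXTERNAL,cv2.CHAIN_APPROX_NONE)[0][0]
    P=np.array([ray(d,*p[0],58)[:2] for p in k],np.float32)
    print(s[i],ce[i],ray(d,*ce[i],58),cv2.minAreaRect(P))
E
```

```text
3.375 [485.77100851 -60.59956353 186.00435044] [-3.14063837e+00  2.34143262e-04  1.84911913e+00] [ 0.36603731 -0.37237627  0.14243598] -0.5583531942758664
254.98884093587372 209.01064699617316
[238 201  36  19 517] [255.64216634 210.49323017] [492.73143645 -81.56946801  58.        ] ((492.68634033203125, -81.69302368164062), (29.90544891357422, 14.10165786743164), 23.520479202270508)
```

View pics/w3z.png

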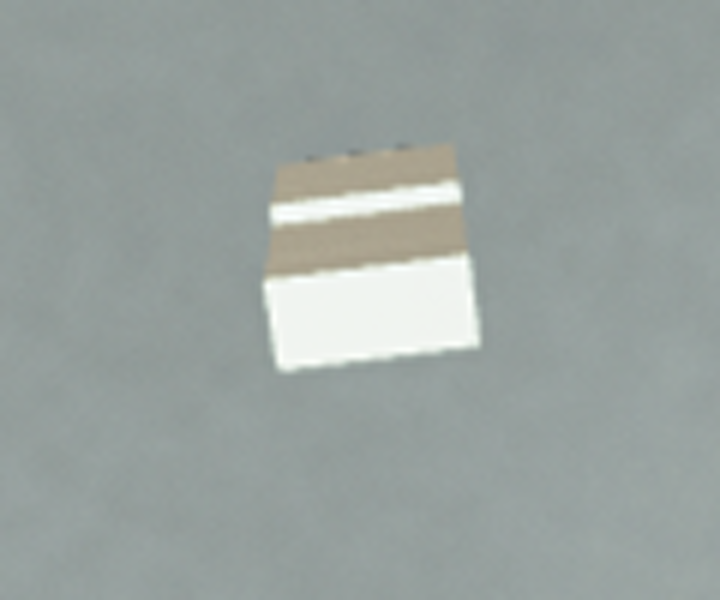

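Call:
carry_out(motion=[[0,-22,1,30,-7.5],[0,-22,1,80,-7.5],[0,-22,1,125,-7.5],[0,-22,1,154,-7.5],[0,-22,1,154,-7.5],[1,-22,1,154,-7.5],[1,-22,1,154,-7.5],[1,-22,1,154,-7.5],[1,-22,1,154,-7.5],[1,-22,1,154,-7.5]])

```text
time: 4.68
tool_pos: [492.6, -81.8, 32.1]
tcp_rot: [-3.141, 0.0, 1.979]
contact_force: [-0.8, -0.5, -0.3]
grip_width: 46.4
```

Call:
carry_out(motion=[[1,0,0,0,0],[1,0,0,0,0]])

```text
time: 4.92
tool_pos: [492.6, -81.8, 32.1]
tcp_rot: [-3.141, 0.0, 1.979]
contact_force: [0.1, 1.0, 0.2]
grip_width: 29.8
```

```bash
python3 - <<'E'
from h import *
o=bot.get_obs(); print(o['time'],o['tool_pos'],o['tcp_rot'],o['grip_width'],o['contact_force'],o['joint_positions'][5])
cap('wrist','w4')
E
```

```text
4.925 [492.59152619 -81.75070456  32.125015  ] [-3.14067872e+00  1.16896739e-04  1.97945603e+00] 29.813673400804422 [0.12450334 1.01092164 0.21924669] -0.7255653002090875
```

View pics/w4.png

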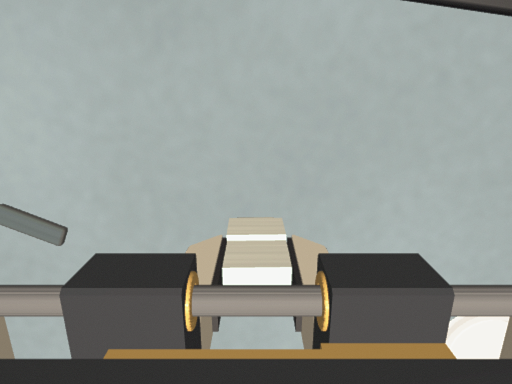

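Call:
carry_out(motion=[[1,0,0,0,0],[1,0,0,-10,0],[1,0,0,-40,0],[1,34,28,-58,2],[1,76,62,-58,4],[1,118,97,-58,6],[1,155,127,-58,7.6],[1,169,139,-58,7.6],[1,169,139,-58,7.6],[1,169,139,-58,7.6]])

```text
time: 6.22
tool_pos: [552.7, 127.3, 90.0]
tcp_rot: [-3.14, 0.001, 1.846]
contact_force: [-0.1, -0.2, -0.5]
grip_width: 29.8
```

```bash
python3 - <<'E'
from h import *
o=bot.get_obs(); print(o['time'],o['tool_pos'],o['tcp_rot'],o['grip_width'],o['contact_force'],o['dq'].round(3) if hasattr(o['dq'],'round') else o['dq'])
d=cap('wrist','w5');c=cv2.cvtColor(d['color'],cv2.COLOR_RGB2BGR)
cv2.imwrite('pics/w5z.png',cv2.resize(c[120:300,160:360],None,fx=4,fy=3.3,interpolation=cv2.INTER_CUBIC)[:600])
e=cap('scene','s5');c=cv2.cvtColor(e['color'],cv2.COLOR_RGB2BGR)
cv2.imwrite('pics/s5z.png',cv2.resize(c[150:350,200:440],None,fx=3,fy=3,interpolation=cv2.INTER_CUBIC))
E
```

```text
6.225 [552.67736319 127.26417927  89.97137739] [-3.13988136e+00  5.42505678e-04  1.84603944e+00] 29.828071835884675 [-0.11680313 -0.16107374 -0.47548957] [-0.012 -0.004  0.001  0.002 -0.002  0.003]
```

View pics/w5z.png

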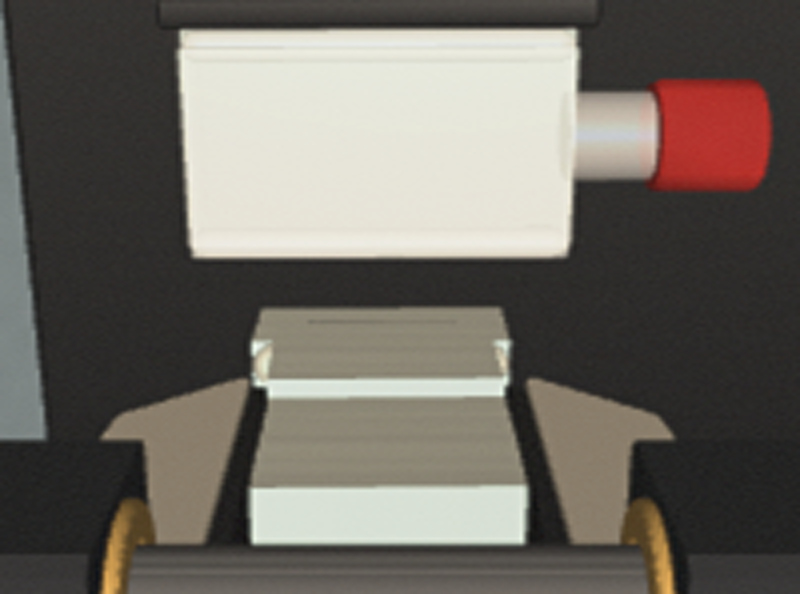

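View pics/s5z.png

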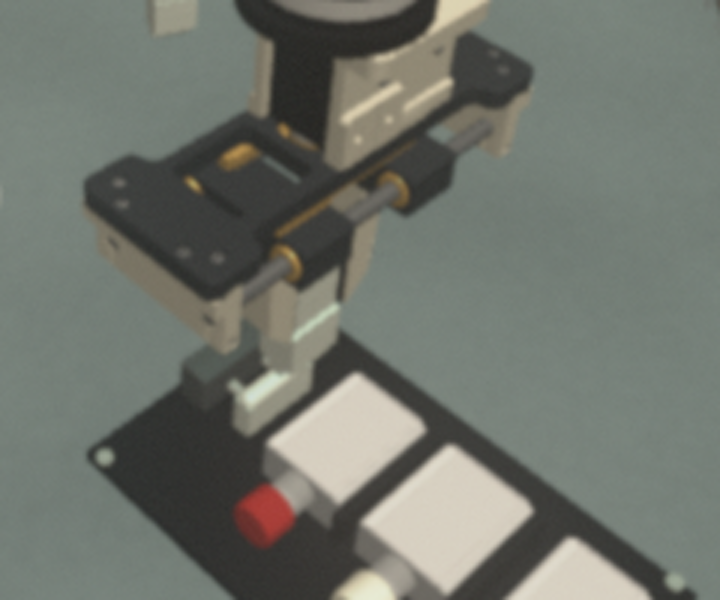

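```bash
python3 - <<'E'
from h import *
d=ld('w5');a=np.radians(15.8);R=np.array([[np.cos(a),-np.sin(a)],[np.sin(a),np.cos(a)]]);O=np.array([540.47,188.83])
f=lambda x,y,z:(R.T@(ray(d,160+(x-2)/4,120+(y-1.6)/3.3,z)[:2]-O)).round(2)
T=R.T@(np.array([552.68,127.26])-O);print('tcp',T)
print('ledge outer L,R',f(268,378,88),f(506,376,88)); print('tab edge z116',f(250,487,116),f(527,485,116))
print('foot bottom silhouette z~62.5',f(262,309,62.5),f(502,309,62.5))
print('flask edge',f(195,257,30.8),f(568,256,30.8),'pad ends?',f(252,345,28.5),f(511,345,28.5),f(252,345,33.5))
E
```

```text
tcp [ -5.01561311 -62.56830368]
ledge outer L,R [-18.36 -52.29] [ 11.53 -51.92]
tab edge z116 [-18.  -55.4] [ 11.6  -55.08]
foot bottom silhouette z~62.5 [-21.32 -50.44] [ 12.98 -50.4 ]
flask edge [-35.2  -50.99] [ 26.33 -50.72] pad ends? [-26.58 -70.8 ] [ 17.66 -70.76] [-26.04 -68.79]
```

Call:
carry_out(motion=[[1,0.5,0,8,0.3],[1,1,0,16,0.3],[1,1,0,22,0.3],[1,1,0,25,0.3],[1,1,0,27,0.3],[1,1,0,29,0.3],[1,1,0,29,0.3]])

```text
time: 7.2
tool_pos: [552.5, 128.1, 61.0]
tcp_rot: [-3.14, 0.0, 1.84]
contact_force: [0.1, -0.1, -1.1]
grip_width: 29.8
```

Call:
carry_out(motion=[[1,0,0,1,0],[1,0,0,2,0],[1,0,0,3,0],[1,0,0,4,0]])

```text
time: 7.7
tool_pos: [552.7, 128.4, 57.4]
tcp_rot: [-3.141, 0.0, 1.84]
contact_force: [-0.4, 2.1, 3.4]
grip_width: 29.6
```

Call:
carry_out(motion=[[1,0,0,1,0],[1,0,0,2,0],[1,0,0,3,0],[1,0,0,3,0]])

```text
time: 8.2
tool_pos: [552.9, 128.4, 54.3]
tcp_rot: [-3.141, 0.0, 1.84]
contact_force: [-0.0, 1.7, 2.8]
grip_width: 29.9
```

Call:
carry_out(motion=[[1,0,0,1.2,0],[1,0,0,2.4,0],[1,0,0,3.6,0],[1,0,0,4.8,0],[1,0,0,5,0]])

```text
time: 8.82
tool_pos: [552.9, 128.3, 49.2]
tcp_rot: [-3.141, 0.0, 1.84]
contact_force: [-0.2, 1.8, 4.4]
grip_width: 29.8
```

```bash
python3 - <<'E'
from h import *
d=cap('wrist','w6');c=cv2.cvtColor(d['color'],cv2.COLOR_RGB2BGR)
o=bot.get_obs();print(o['contact_force'],o['moment'])
cv2.imwrite('pics/w6z.png',cv2.resize(c[120:300,160:360],None,fx=4,fy=3.3,interpolation=cv2.INTER_CUBIC)[:600])
E
```

```text
[-0.41959689  2.06884882  3.18217173] [0.24298383 0.06157782 0.08547918]
```

View pics/w6z.png

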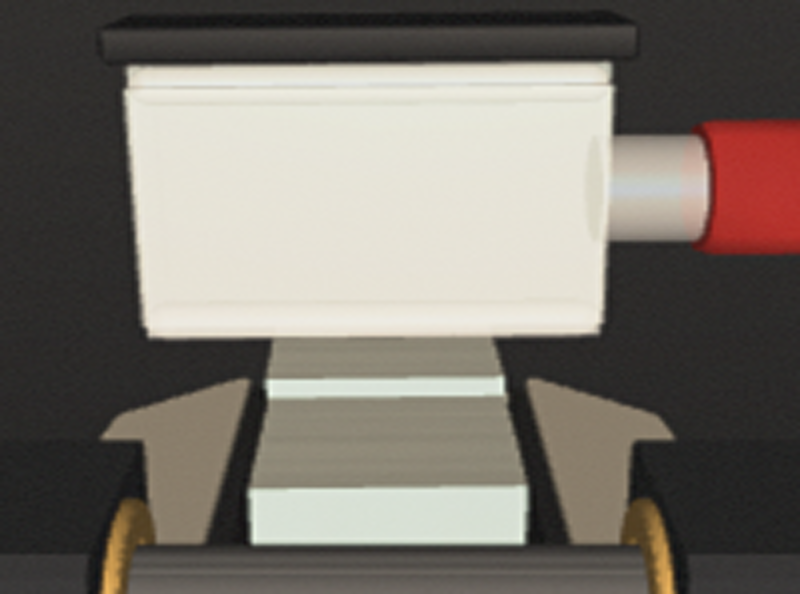

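The foot sits flush against the flask edge (lower edge at about row 336 in the crop) and is entering with only about 4 N. I'll continue down.

Call:
carry_out(motion=[[1,0,0,1.2,0],[1,0,0,2.4,0],[1,0,0,3.6,0],[1,0,0,4.8,0],[1,0,0,6,0],[1,0,0,7,0],[1,0,0,7.5,0]])

```text
time: 9.75
tool_pos: [552.9, 128.4, 41.6]
tcp_rot: [-3.141, 0.0, 1.84]
contact_force: [-0.8, 1.3, 4.3]
grip_width: 29.8
```

Call:
carry_out(motion=[[1,0,0,0.5,0],[1,0,0,1,0],[1,0,0,1,0]])

```text
time: 10.12
tool_pos: [552.9, 128.4, 40.6]
tcp_rot: [-3.141, 0.0, 1.84]
contact_force: [-0.5, 2.6, 2.2]
grip_width: 29.9
```

Call:
carry_out(motion=[[1,0,0,0.5,0],[1,0,0,0.8,0],[1,0,0,0.8,0]])

```text
time: 10.5
tool_pos: [552.9, 128.4, 40.1]
tcp_rot: [-3.141, 0.0, 1.84]
contact_force: [-0.4, 1.5, 5.9]
grip_width: 29.9
```

Call:
carry_out(motion=[[1,0,0,0.5,0],[1,0,0,0.8,0],[1,0,0,0.8,0]])

```text
time: 10.88
tool_pos: [552.9, 128.4, 40.0]
tcp_rot: [3.141, 0.0, 1.84]
contact_force: [-2.8, 1.5, 9.5]
grip_width: 29.7
```

Call:
carry_out(motion=[[0.6,0,0,0,0],[0.4,0,0,0,0],[0.2,0,0,0,0],[0,0,0,0,0],[0,0,0,0,0],[0,0,0,0,0]])

```text
time: 11.62
tool_pos: [552.9, 128.3, 40.0]
tcp_rot: [3.142, 0.0, 1.84]
contact_force: [0.0, -0.1, -0.6]
grip_width: 82.1
```

Call:
carry_out(motion=[[0,0,0,-10,0],[0,0,0,-40,0],[0,0,0,-90,0],[0,20,0,-130,0],[0,20,0,-145,0],[0,20,0,-145,0],[0,20,0,-145,0]])

```text
time: 12.5
tool_pos: [546.8, 147.1, 183.3]
tcp_rot: [-3.139, 0.0, 1.84]
contact_force: [-0.9, -0.4, -0.2]
grip_width: 91.8
```

```bash
python3 - <<'E'
from h import *
o=bot.get_obs();print(o['time'],o['tool_pos'],o['contact_force'],o['grip_width'])
d=cap('wrist','w7');c=cv2.cvtColor(d['color'],cv2.COLOR_RGB2BGR)
cv2.imwrite('pics/w7z.png',cv2.resize(c[135:255,185:345],None,fx=5,fy=5,interpolation=cv2.INTER_CUBIC))
e=cap('scene','s7');c=cv2.cvtColor(e['color'],cv2.COLOR_RGB2BGR)
cv2.imwrite('pics/s7z.png',cv2.resize(c[100:350,180:440],None,fx=2.3,fy=2.3,interpolation=cv2.INTER_CUBIC))
E
```

```text
12.5 [546.81489368 147.07657546 183.28101926] [-0.86292889 -0.4210898  -0.23895619] 91.78209093253825
```

View pics/w7z.png

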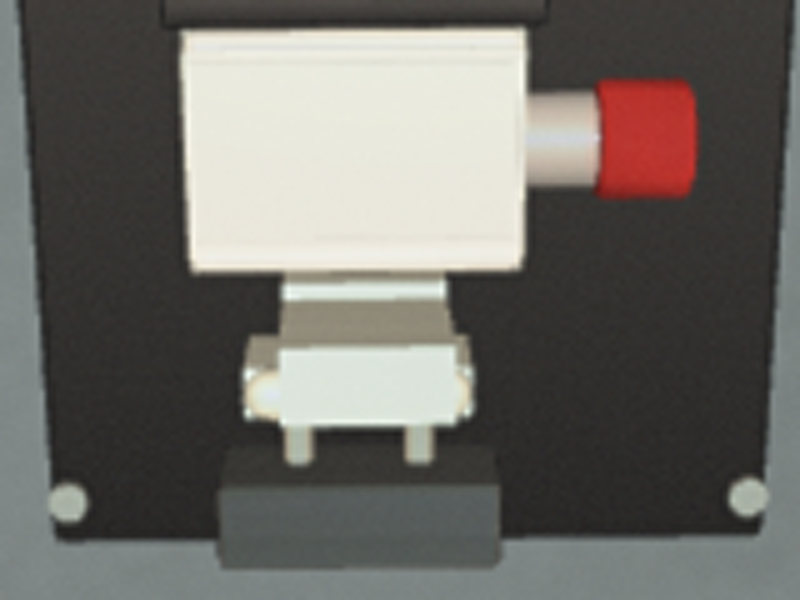

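View pics/s7z.png

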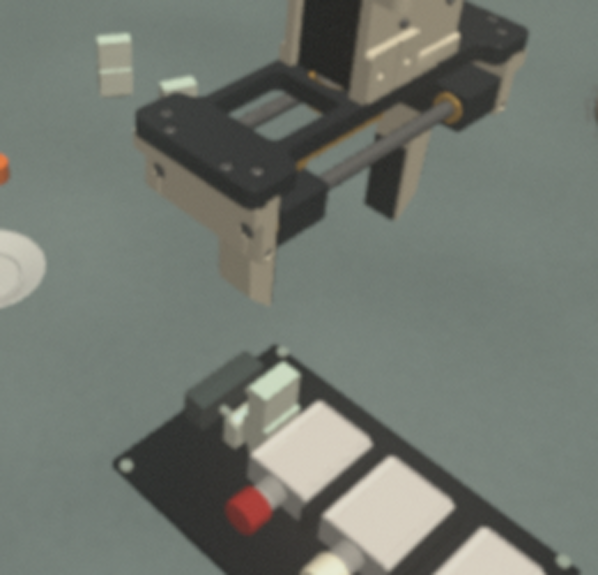

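```bash
python3 - <<'E'
from h import *
d=ld('w7');a=np.radians(15.8);R=np.array([[np.cos(a),-np.sin(a)],[np.sin(a),np.cos(a)]]);O=np.array([540.47,188.83])
f=lambda x,y,z:(R.T@(ray(d,185+(x-2)/5,135+(y-2)/5,z)[:2]-O)).round(2)
print('tab top',f(279,348,66),f(459,346,66),f(282,425,66),f(463,422,66))
print('pad ends',f(244,365,28.5),f(473,365,28.5))
print('flask edge',f(200,271,30.8),f(510,269,30.8),'ledge L/R',f(283,299,38),f(447,299,38))
W=dep(d)
def z(x,y): return W[int(135+y/5)-1:int(135+y/5)+2,int(185+x/5)-8:int(185+x/5)+8,2]
print('z top',np.median(z(370,385)),'ledge',np.median(z(365,288)[1]),'flask',np.median(z(350,180)))
# pad face left strip & right strip from top edge at z 28.5 vs w1
for fn,us in (('w1',(238,239)),('w7',(236,237,238))):
    D=ld(fn);g=D['color'].mean(2)
    P=dep(D)
    print(fn,[(v,int(g[v,us[0]:us[-1]+1].mean())) for v in range(198,224)])
c=cv2.cvtColor(d['color'],cv2.COLOR_RGB2BGR)
cv2.imwrite('pics/w7y.png',cv2.resize(c[185:245,220:290],None,fx=10,fy=10,interpolation=cv2.INTER_CUBIC))
E
```

```text
tab top [-17.43 -54.47] [ 12.87 -54.27] [-17.19 -68.34] [ 13.71 -67.94]
pad ends [-26.22 -70.48] [ 17.72 -70.69]
flask edge [-33.82 -51.01] [ 24.23 -50.91] ledge L/R [-18.01 -54.38] [ 12.14 -54.53]
z top 66.15235583171386 ledge 37.980872249891405 flask 33.065575278466554
w1 [(198, 49), (199, 47), (200, 45), (201, 60), (202, 132), (203, 135), (204, 134), (205, 135), (206, 135), (207, 134), (208, 137), (209, 190), (210, 215), (211, 226), (212, 229), (213, 230), (214, 226), (215, 221), (216, 219), (217, 206), (218, 113), (219, 51), (220, 43), (221, 42), (222, 41), (223, 44)]
w7 [(198, 48), (199, 47), (200, 46), (201, 55), (202, 112), (203, 134), (204, 135), (205, 134), (206, 136), (207, 136), (208, 149), (209, 179), (210, 204), (211, 218), (212, 225), (213, 227), (214, 223), (215, 219), (216, 217), (217, 204), (218, 136), (219, 62), (220, 42), (221, 42), (222, 42), (223, 44)]
```

View pics/w7y.png

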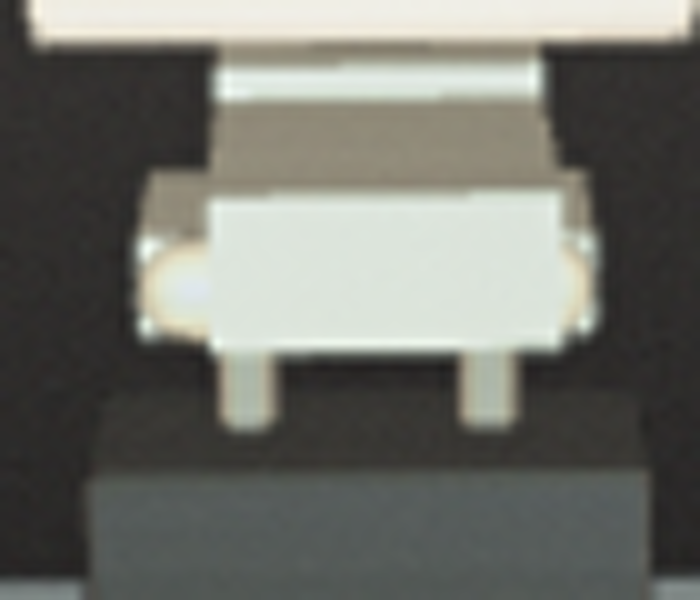

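```bash
python3 - <<'E'
from h import *
a=np.radians(15.8);R=np.array([[np.cos(a),-np.sin(a)],[np.sin(a),np.cos(a)]]);O=np.array([540.47,188.83])
def cross(g,us,r0,r1,lo,hi):
    p=g[:,us].mean(1);h=(lo+hi)/2
    for v in range(r0,r1):
        if (p[v]-h)*(p[v+1]-h)<=0: return v+(h-p[v])/(p[v+1]-p[v])
for fn,pc,hc,fc in (('w1',[236,237,238],list(range(236,241)),list(range(225,232))),('w7',[237,238,239],list(range(236,241)),list(range(225,232)))):
    D=ld(fn);g=D['color'].mean(2)
    f=lambda u,v,z:(R.T@(ray(D,u,v,z)[:2]-O))[1].round(2)
    rf=cross(g,fc,185,195,222,48); pb=cross(g,pc,199,204,46,134); pr=cross(g,pc,216,221,215,42)
    print(fn,'rows',rf,pb,pr,'flask',f(228,rf,30.8),'padfront-bottom',f(237,pb,9),'padrear',f(237,pr,29))
    print([(v,int(g[v,hc].mean())) for v in range(219,240)])
E
```

```text
w1 rows 190.0470737913486 201.46278317152104 217.75680693069307 flask -51.22 padfront-bottom -69.69 padrear -79.86
[(219, 51), (220, 43), (221, 44), (222, 44), (223, 44), (224, 45), (225, 52), (226, 54), (227, 54), (228, 55), (229, 53), (230, 53), (231, 54), (232, 56), (233, 78), (234, 86), (235, 89), (236, 89), (237, 88), (238, 87), (239, 87)]
w7 rows 188.85815268614513 201.6147859922179 218.3137886597938 flask -51.08 padfront-bottom -70.84 padrear -81.28
[(219, 74), (220, 44), (221, 41), (222, 41), (223, 43), (224, 49), (225, 52), (226, 54), (227, 54), (228, 53), (229, 53), (230, 54), (231, 56), (232, 72), (233, 85), (234, 87), (235, 89), (236, 90), (237, 88), (238, 86), (239, 87)]
```

Relative to the flask, the pad has moved back about 1.3–1.5 mm, and the spacer's top is at 66 mm, so it is fully seated. One last look at the two unused spacers.

```bash
python3 - <<'E'
from h import *
d=cap('top','t8');c=cv2.cvtColor(d['color'],cv2.COLOR_RGB2BGR);W=dep(d)
m=(c.min(2)>135).astype(np.uint8);m[:190]=0;m[250:]=0;m[:,:250]=0;m[:,390:]=0
n,l,s,ce=cv2.connectedComponentsWithStats(m)
for i in range(1,n):
    if s[i,4]>60: print(ray(d,*ce[i],58).round(1),np.median(W[...,2][l==i]).round(1))
print(bot.get_obs()['contact_force']); bot.close_job()
E
```

```text
[ 471.1 -294.    58. ] 58.3
[ 451.6 -201.5   58. ] 58.4
[-0.89753411 -0.2309508   1.03133521]
the job is handed in; nothing more can be done
```

The 20 mm spacer fits. It is fully down on the carrier plate between pad and flask, let go, and the job is handed in after about 12.6 s of robot time.

- **Choosing the spacer:** the wrist camera put the gap at about 18.8–19 mm and let me tell the spacers apart by the width of their ledges. I therefore tried only the 20 mm one, and did not test the 17 or 23 mm.
- **Insertion:** it slid in under about 4 N. I stopped on first contact with the plate, at about 9.5 N.

**Last checks**
- **Seating:** the spacer stands upright against the flask. Its top is at 66.1 mm and its ledge at 38.0 mm, which is where they should be when fully seated.
- **Pad:** it moved back about 1.15 mm measured at its front edge and 1.4 mm at its rear, against 1.2 mm expected. The two readings differ by about the camera's error.
- **Position along the pad:** the spacer is about 1.5–2 mm off the middle towards carrier +x.
- **Unused spacers:** both are still upright where they started, with their tops at 58 mm. The gripper was open and well clear when I handed in.

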